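# Shut the guard and hold the pull tester at its mark

### The arm

A 6-joint arm with a two-finger parallel gripper is mounted at the origin on the work surface. World frame = base frame: x ahead of the robot, y to its left, z up, the work surface at z = 0. Lengths are in m, angles in rad, forces in N, time in s.
With the tool pointing down it reaches from about 0.375 to 0.9 m from the base axis. Payload 3.1 kg.
Tool frame: the origin (TCP) lies at the very end of the fingers, on their centre line; the grasp point (between the pads) lies 19 mm behind it; z points along the fingers, y is the line along which they close (so a half turn about z gives the same grasp; the last joint's range is limited). The gripper opens to 87 mm and grips with 3 to 60 N. Pads are 19 mm wide; open, the fingers measure 117 mm over their backs; the gripper's body (75 mm by 190 mm) begins 51 mm behind the grasp point.
Start: joints at [-1.331, 0.527, 1.433, -0, 1.181, -0.178], TCP at [0.254, -0.571, 0.223] pointing down, gripper open.
Joint ranges: [-3.08, 3.08], [-0.75, 2.2], [0.22, 2.44], [-1.43, 4.57], [0, 2.65], [-2.85, 2.85]. Speed limits (rad/s): [2.79, 2.79, 3.14, 3.14, 3.14, 3.14].

### API

Orientations are given as a unit quaternion [x, y, z, w].
In Python, from rig import status, viewer, robot gives the robot as it stands.
- The arm moves only by the tool arm_command, never from a script. Its arguments are lists of equal length, an entry for each row: "delta_rot": the turn, a rotation vector about the tool's x, y, z in degrees, a list of three; "delta_pos": the shift along the tool's x, y, z in m, a list of three; "gripper": the closure, from -1 (fully open) to 1 (shut). In form: {"delta_rot": [[rx, ry, rz], ...], "delta_pos": [[dx, dy, dz], ...], "gripper": [gripper, ...]}. A call has 1 to 12 rows; each row is the pose to reach, as a shift and turn from the pose commanded when the call began, along the tool's axes at that moment; what a row does not reach only later rows make up. A row lasts 1/12 s, in which the tool goes at most 41.7 mm and 7.16 degrees, less where a joint would pass 70% of its speed; a pose out of reach is approached as far as the arm can. A call with a gripper value outside its range is refused whole. The fingers move at their own pace and stop on an object; "grip_force" is the grip in N (left out, the last holds). Time passes only in rows, so rows that repeat a pose let the fingers close. It gives the time, the measured TCP pose, the force, the opening and the grip force at its end, in the units of the state.
- status.get_obs(): the state, without advancing time (a new reading comes with each control period).
- viewer.camera(name): name is "side" or "top"; returns a dict with "pixels" (400x640x3 uint8, blue, green, red), "fx", "fy", "cx", "cy" (pixels), "pose" (4x4, takes a point from camera to world coordinates). Camera axes: x right, y down, z forward; pixel columns grow to the right and rows downward; lengths in m; the calibration is good to about 2 mm. A picture is of the moment at which its call begins. There is no depth.
- robot.hand_in(): hands the job in; it is judged then, once.
The state is a dict: "time": time; "q": joint angles; "joint_velocities": joint speeds; "joint_torque": joint torques, N m; "position": TCP position; "tool_rot": TCP orientation; "ft_force": force on the tool from outside, world axes, zero at the start; "moment": the same for the moment, N m; "grip_width": finger opening in m; "grip_force": force on a finger pad.
Only numpy, scipy, OpenCV 4.12 (cv2) and the standard library are available. Lean on these libraries where they do the work, as an engineer would, in place of code of your own. Each camera call takes 0.05 s, during which the arm holds its last target. There are 200 camera calls.

### The job

A sample is already loaded in the small pull tester on the bench: first swing the tester's guard fully shut over it, and only then draw the spring-loaded upright handle out until its pointer stands between the two prongs of the mark on the scale rail. Finish while still holding the handle there with the gripper (it springs back if let go), with the guard still shut and the other things on the bench left where they are.

Things in the scene. Friction and masses are not known exactly. Their poses are not given: they have to be found in the camera images.
- tester: pull tester, bolted down: steel base plate 300 x 200 x 12, grey open-topped chamber (115 long, 120 wide, top at z 68) holding a clear preform. Origin on the bench under the middle of the chamber's front face; x from handle towards hinge, y left, z up; yaw within 0.35 rad of world. In mm: chamber x 0 to 115; end block x -140, 46 tall, 100 wide; scale rail 28 wide along x at y -80, top z 24.
- guard (a joint): guard's hinge angle, rad: 0 = shut, grows as it opens upward, at most 1.25. Grey frame with clear pane, 125 from hinge to front edge, 124 wide, 6 thick, 0.16 kg. It starts partly open, leaning towards the handle; the stiff hinge (0.2 N m) holds it at any angle; a few newtons on its upper face push it shut.
- guard_hinge (a point): middle of the guard's hinge axis, 72 above the bench, at x 118 in the tester's frame; the axis runs along the tester's y
- guard_front (a point): middle of the guard's solid front strip, on its upper face, 108 from the hinge; 75 above the bench when shut
- puller (a joint): travel of the handle, m: 0 = home (as it starts), grows as it is drawn away from the chamber (along the tester's -x), stop at 0.068. A spring pulls it back: 4.5 N at home, plus 1.5 N for every 10 mm.
- grip (a point): point in the middle of the black upright handle plate, 100 above the bench: the plate is 14 thick (tester's x), 50 wide (y), free from z 46 to its top at 116. 55 mm free between it and the chamber at home.
- pointer (a point): tip of the thin pale pointer blade (4 wide in x) on the handle's carriage, over the scale rail at y -87, z 40 in the tester's frame; it moves with the handle
- gate: the mark: dark steel block 36 x 30 x 6 fixed on the scale rail with two upright prongs 8 thick and 26 wide, 20 mm clear between them along the tester's x; tops 46 above the bench. Origin under its middle. It lies 25 to 50 mm from the resting pointer, in the pulling direction; it does not move, and the pointer passes freely.
- gate_mid (a point): middle of the gap between the prongs, at y -80, z 40 in the tester's frame; axes as the tester's
- jar: loose bystander: low clear jar with white cap, 60 dia, 70 tall; origin under its middle; leave it alone
- bottle: loose bystander: clear bottle with white cap, 52 dia, 130 tall; origin under its middle; leave it alone
- preform: loose bystander: small clear bottle preform standing on its neck, 33 dia, 85 tall; origin under its middle; leave it alone
- calliper: loose bystander: steel calliper lying flat, beam 190 long, 14 thick; origin under its middle; leave it alone
- weight: loose bystander: brass cylinder, 44 dia, 50 tall; origin under its middle; leave it alone
- dish: loose bystander: white bowl, 90 dia, 30 tall; origin under its middle; leave it alone
- driver: loose bystander: screwdriver lying flat; origin under its middle; leave it alone

How it is judged:
By the outcome, as a careful person would: the job done as asked, in the order asked, and still so for the second after the job is handed in, while the arm keeps its last pose, push and grip.
It also fails if it takes over 48 s, if anything falls off the work surface, if the arm or the gripper's body presses on something with over 40 N, if the wrist force passes 120 N, or if a joint passes its speed limit or range.

## Working session

There is one attempt and no reset: what is moved stays moved. The work goes in short steps, Python scripts to look and compute and a tool call to move; the robot and the scene stay as the last step left them, time stands still between calls to the robot, and variables do not carry over. Pictures are saved under pics/ and viewed, at most 10 in all, crops included, and the job is handed in when it is done.

Besides the shell and the picture viewer there is one more tool, called after "Call:" as a command line: name --argument value ..., lists and objects as JSON in quotes. arm_command: Moves the arm, as the interface text tells. Its arguments: {"type":"object","properties":{"delta_rot":{"type":"array","items":{"type":"array","items":{"type":"number"}}},"delta_pos":{"type":"array","items":{"type":"array","items":{"type":"number"}}},"gripper":{"type":"array","items":{"type":"number"}},"grip_force":{"type":"number"}},"required":["delta_rot","delta_pos","gripper"]}

```bash
mkdir -p pics; python3 - <<'E'
from rig import status, viewer
import cv2, pickle, numpy as np
d={}
for n in("side","top"):
    c=viewer.camera(n); d[n]=c; cv2.imwrite(f"pics/{n}0.png",c["pixels"])
    print(n,c["fx"],c["cx"],c["cy"],np.round(c["pose"],3).tolist())
pickle.dump(d,open("cams0.pkl","wb"))
o=status.get_obs();print(o["time"],o["position"],o["tool_rot"],o["grip_width"])
E
```

```text
side 365.38133281899695 322.76422580176796 199.7333687248207 [[-0.764, -0.494, 0.415, 0.021], [-0.645, 0.566, -0.514, 0.698], [0.019, -0.66, -0.751, 1.126], [0.0, 0.0, 0.0, 1.0]]
top 504.9703691402381 312.628259740388 202.12683693366938 [[-0.002, -0.984, 0.178, 0.334], [-1.0, -0.002, -0.024, 0.016], [0.024, -0.178, -0.984, 1.566], [0.0, 0.0, 0.0, 1.0]]
0.1 [ 0.2534551  -0.57057265  0.22167497] [ 9.78255278e-01  2.07402148e-01 -4.59592618e-05 -9.78936390e-04] 0.08702653367708145
```

View pics/side0.png

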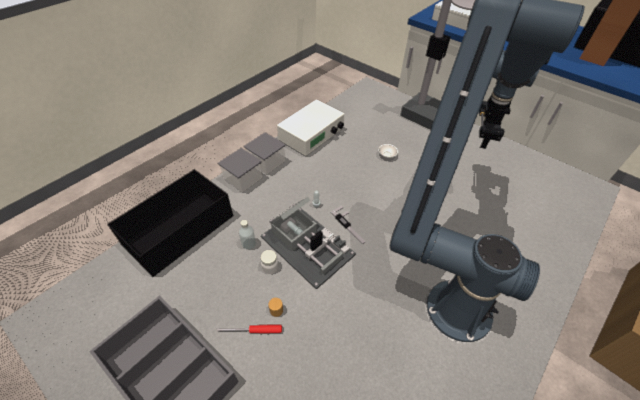

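View pics/top0.png

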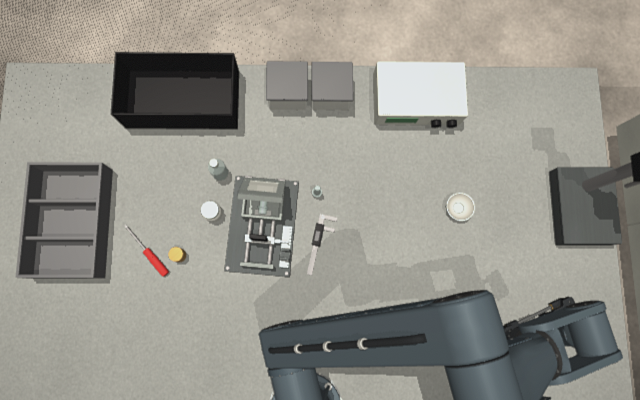

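The tester is at about (262,227) in the top view and (308,243) in the side view. The jar is at (211,211), the bottle at (217,168), the preform at (317,192) and the calliper at (317,240). I'll zoom in for detail.

```bash
python3 - <<'E'
import cv2,pickle,numpy as np
d=pickle.load(open("cams0.pkl","rb"))
t=cv2.resize(d["top"]["pixels"][165:285,215:345],None,fx=6,fy=5*1.2*5/6/5*5/5 if 0 else 5,interpolation=cv2.INTER_CUBIC)
t=cv2.resize(d["top"]["pixels"][168:283,205:345],None,fx=5,fy=5,interpolation=cv2.INTER_CUBIC)
s=cv2.resize(d["side"]["pixels"][185:295,235:375],None,fx=5,fy=5,interpolation=cv2.INTER_CUBIC)
cv2.imwrite("pics/topz.png",t);cv2.imwrite("pics/sidez.png",s)
E
```

```text
(no output)
```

View pics/topz.png

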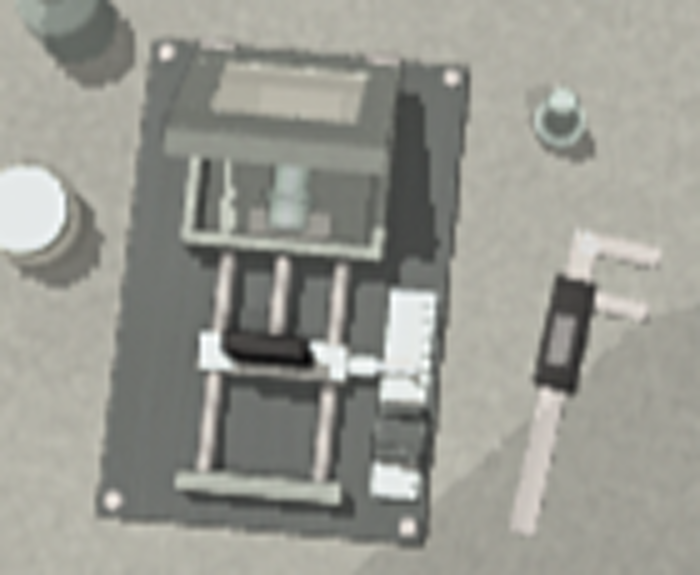

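View pics/sidez.png

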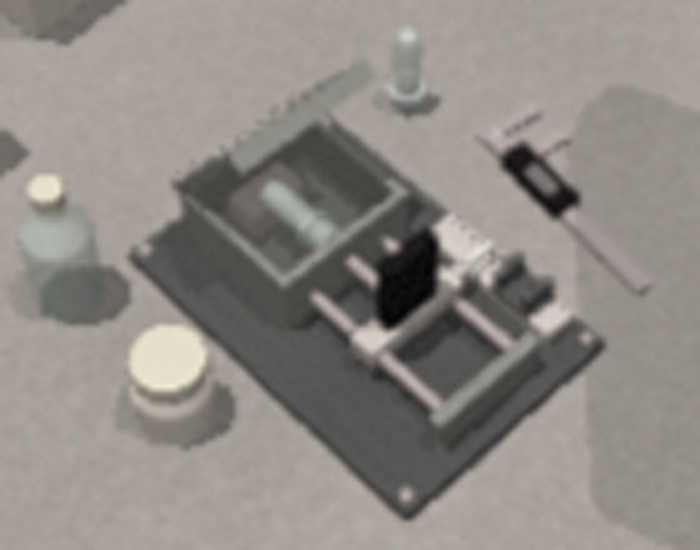

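The top crop shows base corners at (152,40), (469,65), (425,545) and (97,517), and the chamber's front top edge from (182,243) to (383,258). The black handle is near (265,345), the pointer near (370,366), and the dark gate block spans rows 400 to 460. The side crop shows the guard leaning open with its front strip from about (235,160) to (370,70).

```bash
cat > h.py <<'E'
import numpy as np,pickle
def proj(c,P):
    P=np.atleast_2d(P);T=np.linalg.inv(c["pose"]);q=P@T[:3,:3].T+T[:3,3]
    return np.c_[c["fx"]*q[:,0]/q[:,2]+c["cx"],c["fy"]*q[:,1]/q[:,2]+c["cy"]]
def ray(c,uv,z):
    v=c["pose"][:3,:3]@[(uv[0]-c["cx"])/c["fx"],(uv[1]-c["cy"])/c["fy"],1];o=c["pose"][:3,3]
    return o+v*(z-o[2])/v[2]
def R(y): return np.array([[np.cos(y),-np.sin(y),0],[np.sin(y),np.cos(y),0],[0,0,1]])
def w(p,X): return np.atleast_2d(X)@R(p[2]).T+[p[0],p[1],0]
E
cat > fit.py <<'E'
from h import *
from scipy.optimize import least_squares
d=pickle.load(open("cams0.pkl","rb"));t,s=d["top"],d["side"]
tz=lambda u,v:np.array([u/5-.4+205,v/5-.4+168]); sz=lambda u,v:np.array([u/5-.4+235,v/5-.4+185])
# (cam, pix, tester pt); base centre x = b
obs=[("top",tz(152,40),"b",(.15,.1,.012)),("top",tz(469,65),"b",(.15,-.1,.012)),("top",tz(425,545),"b",(-.15,-.1,.012)),("top",tz(97,517),"b",(-.15,.1,.012)),
("top",tz(180,243),"",(0,.06,.068)),("top",tz(383,258),"",(0,-.06,.068)),
("side",sz(130,258),"b",(.15,.1,.012)),("side",sz(407,518),"b",(-.15,.1,.012)),("side",sz(606,345),"b",(-.15,-.1,.012)),
("side",sz(285,285),"",(0,.06,.068)),("side",sz(411,190),"",(0,-.06,.068))]
def f(p):
    r=[]
    for c,uv,b,X in obs:
        X=np.array(X)+([p[3],0,0] if b else 0); r.append(proj(d[c],w(p,X))[0]-uv)
    return np.ravel(r)
r=least_squares(f,[.55,.1,0,0]);p=r.x;print(np.round(p,4));print(np.round(r.fun.reshape(-1,2),1).tolist())
np.save("p.npy",p[:3])
def tl(P): return (P-[p[0],p[1],0])@R(p[2])
for n,uv,z in [("handle topL near",tz(222,332),.116),("handle topR",tz(305,340),.116),("ptr",tz(388,368),.04),("gate block up R",tz(427,403),.03),("rail end",tz(420,498),.024),("rail top",tz(437,290),.024)]:
    print(n,np.round(tl(ray(t,uv,z)),4))
print("ptr side",np.round(tl(ray(s,sz(497,268),.04)),4))
# guard angle from front-edge corners
for n,uvs,c in(("top",[tz(167,152),tz(388,162)],t),("side",[sz(235,162),sz(370,70)],s)):
  for a in np.arange(.3,1.25,.1):
    X=[(.118-.125*np.cos(a),y,.072+.125*np.sin(a)) for y in(.062,-.062)]
    print(n,round(a,1),np.round(proj(c,w(p,X))-np.array(uvs),1).tolist())
for n,X in(("grip",(-.062,0,.1)),("hinge",(.118,0,.072)),("front shut",(.01,0,.075))):print(n,np.round(w(p,X),4))
E
python3 fit.py
```

```text
[ 0.5566  0.1342 -0.0874 -0.0157]
[[-0.1, -0.1], [-0.2, 0.5], [-0.3, 0.5], [-0.3, 0.3], [0.2, -0.2], [-0.4, 0.3], [-0.4, -1.0], [0.3, -0.6], [0.2, -1.2], [-0.0, 0.2], [-0.6, 0.3]]
handle topL near [-0.0567  0.0244  0.116 ]
handle topR [-0.0571 -0.0235  0.116 ]
ptr [-0.0616 -0.0692  0.04  ]
gate block up R [-0.0797 -0.0944  0.03  ]
rail end [-0.1369 -0.0953  0.024 ]
rail top [-0.0095 -0.0939  0.024 ]
ptr side [-0.0797 -0.0728  0.04  ]
top 0.3 [[0.4, 16.3], [-1.3, 18.0]]
top 0.4 [[0.1, 14.2], [-1.3, 16.0]]
top 0.5 [[-0.2, 11.7], [-1.3, 13.5]]
top 0.6 [[-0.4, 8.9], [-1.2, 10.7]]
top 0.7 [[-0.5, 5.7], [-1.1, 7.5]]
top 0.8 [[-0.6, 2.1], [-0.9, 4.0]]
top 0.9 [[-0.5, -1.7], [-0.7, 0.2]]
top 1.0 [[-0.5, -5.7], [-0.4, -3.8]]
top 1.1 [[-0.3, -10.0], [-0.1, -8.0]]
top 1.2 [[-0.1, -14.4], [0.2, -12.4]]
side 0.3 [[9.3, 18.5], [8.4, 17.2]]
side 0.4 [[8.3, 15.7], [7.5, 14.4]]
side 0.5 [[7.1, 12.8], [6.5, 11.5]]
side 0.6 [[5.6, 9.7], [5.2, 8.6]]
side 0.7 [[4.0, 6.6], [3.7, 5.6]]
side 0.8 [[2.1, 3.5], [2.0, 2.5]]
side 0.9 [[0.1, 0.4], [0.2, -0.5]]
side 1.0 [[-2.0, -2.7], [-1.9, -3.4]]
side 1.1 [[-4.2, -5.7], [-4.0, -6.3]]
side 1.2 [[-6.6, -8.6], [-6.3, -9.0]]
grip [[0.4949 0.1396 0.1   ]]
hinge [[0.6742 0.1239 0.072 ]]
front shut [[0.5666 0.1333 0.075 ]]
```

```bash
cat > go.py <<'E'
import sys
from h import *
from rig import status
from scipy.spatial.transform import Rotation as Ro
p=np.load("p.npy");o=status.get_obs()
Rt=R(p[2])@np.array([[0,1,0],[1,0,0],[0,0,-1.]])
Rc=Ro.from_quat(o["tool_rot"]).as_matrix()
print("t",o["time"],"tcp tester",np.round((o["position"]-[p[0],p[1],0])@R(p[2]),4),"F tester",np.round(o["ft_force"]@R(p[2]),1),"w",round(o["grip_width"],4))
if len(sys.argv)>3:
    X=w(p,[float(a) for a in sys.argv[1:4]])[0]
    print("dpos",np.round(Rc.T@(X-o["position"]),4),"drot",np.round(Ro.from_matrix(Rc.T@Rt).as_rotvec(degrees=True),2))
E
python3 go.py .066 0 .25; python3 - <<'E'
import cv2,pickle
d=pickle.load(open("cams0.pkl","rb"))
t=cv2.resize(d["top"]["pixels"][222:272,265:310],None,fx=12,fy=12,interpolation=cv2.INTER_CUBIC)
cv2.imwrite("pics/gate.png",t)
E
```

```text
t 0.1 tcp tester [-0.2405 -0.7286  0.2217] F tester [ 0.7 -0.5 -0. ] w 0.087
dpos [ 0.6208 -0.4892 -0.0272] drot [ -0.09  -0.08 -61.05]
```

View pics/gate.png

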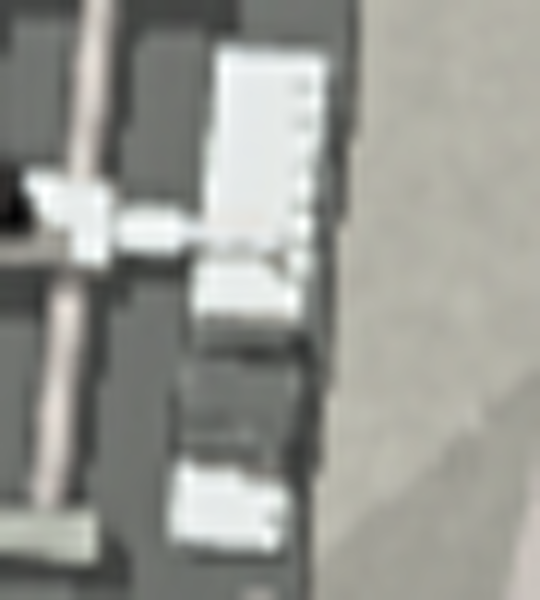

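The gate crop shows the dark gate from row 313 to row 462 and the pointer blade at about row 233. I'll start moving and work out the distance afterwards.

Call:
arm_command --delta_rot '[[0, 0, -7], [0, 0, -14], [0, 0, -21], [0, 0, -28], [0, 0, -35], [0, 0, -42], [0, 0, -49], [0, 0, -56], [0, 0, -61], [0, 0, -61], [0, 0, -61], [0, 0, -61]]' --delta_pos '[[0.024, -0.019, -0.01], [0.05, -0.039, -0.02], [0.075, -0.06, -0.027], [0.1, -0.08, -0.027], [0.13, -0.1, -0.027], [0.155, -0.12, -0.027], [0.18, -0.14, -0.027], [0.21, -0.165, -0.027], [0.24, -0.19, -0.027], [0.27, -0.21, -0.027], [0.3, -0.235, -0.027], [0.33, -0.26, -0.027]]' --gripper '[1, 1, 1, 1, 1, 1, 1, 1, 1, 1, 1, 1]' --grip_force 20

```text
time: 1.1
position: [0.4501, -0.1979, 0.2493]
tool_rot: [0.738, 0.675, -0.0, -0.0]
ft_force: [1.3, -0.2, -0.0]
grip_width: 0.0147
grip_force: 0.0
```

```bash
python3 go.py .066 0 .25; python3 - <<'E'
from h import *
p=np.load("p.npy");t=pickle.load(open("cams0.pkl","rb"))["top"]
for n,u,v,z in[("up",245,313,.046),("low",230,462,.024),("ptr",230,235,.041),("ptr",270,240,.041),("prong1 near edge top",245,350,.046)]:
    print(n,np.round((ray(t,(265+u/12-.46,222+v/12-.46),z)-[p[0],p[1],0])@R(p[2]),4))
E
```

```text
t 1.1 tcp tester [-0.0771 -0.3402  0.2493] F tester [ 1.3 -0.1 -0. ] w 0.0147
dpos [ 0.3404  0.1426 -0.0006] drot [-0.02 -0.01 -0.08]
up [-0.0807 -0.0796  0.046 ]
low [-0.1167 -0.0785  0.024 ]
ptr [-0.061  -0.0738  0.041 ]
ptr [-0.0614 -0.0839  0.041 ]
prong1 near edge top [-0.0899 -0.0804  0.046 ]
```

Call:
arm_command --delta_rot '[[0, 0, 0], [0, 0, 0], [0, 0, 0], [0, 0, 0], [0, 0, 0], [0, 0, 0], [0, 0, 0], [0, 0, 0], [0, 0, 0], [0, 0, 0], [0, 0, 0], [0, 0, 0]]' --delta_pos '[[0.03, 0.013, 0], [0.065, 0.027, 0], [0.1, 0.042, 0], [0.135, 0.057, 0], [0.17, 0.07, 0], [0.205, 0.086, 0], [0.24, 0.1, 0], [0.275, 0.115, 0], [0.31, 0.13, 0], [0.33, 0.138, 0], [0.34, 0.142, 0], [0.34, 0.142, 0]]' --gripper '[1, 1, 1, 1, 1, 1, 1, 1, 1, 1, 1, 1]'

```text
time: 2.1
position: [0.6214, 0.1284, 0.2488]
tool_rot: [0.737, 0.676, -0.0, -0.0]
ft_force: [-0.1, -0.2, -0.8]
grip_width: 0.0004
grip_force: 0.0
```

```bash
python3 go.py .066 0 .18
```

```text
t 2.1 tcp tester [ 6.510e-02 -1.000e-04  2.488e-01] F tester [-0.  -0.2 -0.8] w 0.0004
dpos [0.0001 0.001  0.0688] drot [-0.04 -0.01  0.12]
```

Call:
arm_command --delta_rot '[[0, 0, 0], [0, 0, 0], [0, 0, 0], [0, 0, 0], [0, 0, 0], [0, 0, 0], [0, 0, 0], [0, 0, 0], [0, 0, 0], [0, 0, 0], [0, 0, 0], [0, 0, 0]]' --delta_pos '[[0, 0, 0.025], [0, 0, 0.05], [0, 0, 0.07], [0, 0, 0.082], [0, -0.002, 0.09], [0, -0.007, 0.095], [0, -0.012, 0.1], [0, -0.018, 0.106], [0, -0.023, 0.112], [0, -0.027, 0.119], [0, -0.032, 0.126], [0, -0.035, 0.133]]' --gripper '[1, 1, 1, 1, 1, 1, 1, 1, 1, 1, 1, 1]'

```text
time: 3.1
position: [0.5852, 0.1299, 0.1161]
tool_rot: [0.738, 0.675, -0.0, -0.0]
ft_force: [-0.3, -0.0, 1.5]
grip_width: 0.0003
grip_force: 0.6
```

```bash
python3 go.py .02 0 .078
```

```text
t 3.1 tcp tester [ 0.0289 -0.0018  0.1161] F tester [-0.3 -0.1  1.5] w 0.0003
dpos [ 0.0018 -0.0088  0.0381] drot [-0.05 -0.01 -0.03]
```

Call:
arm_command --delta_rot '[[0, 0, 0], [0, 0, 0], [0, 0, 0], [0, 0, 0], [0, 0, 0], [0, 0, 0], [0, 0, 0], [0, 0, 0]]' --delta_pos '[[0, -0.002, 0.007], [0, -0.004, 0.014], [0, -0.006, 0.021], [0, -0.007, 0.028], [0, -0.009, 0.034], [0, -0.009, 0.037], [0, -0.009, 0.039], [0, -0.009, 0.04]]' --gripper '[1, 1, 1, 1, 1, 1, 1, 1]'

```text
time: 3.77
position: [0.577, 0.1303, 0.0761]
tool_rot: [0.738, 0.675, -0.0, -0.0]
ft_force: [-1.4, 0.7, 1.6]
grip_width: 0.0002
grip_force: 0.5
```

```bash
python3 go.py .02 0 .075
```

```text
t 3.7667 tcp tester [ 0.0206 -0.0021  0.0761] F tester [-1.4  0.5  1.6] w 0.0002
dpos [ 0.0021 -0.0006  0.0011] drot [-0.07  0.   -0.06]
```

Still under the hinge load, so I'll press slowly until the force rises.

Call:
arm_command --delta_rot '[[0, 0, 0], [0, 0, 0], [0, 0, 0]]' --delta_pos '[[0, 0, 0.001], [0, 0, 0.0015], [0, 0, 0.0015]]' --gripper '[1, 1, 1]'

```text
time: 4.02
position: [0.5773, 0.1303, 0.0754]
tool_rot: [0.738, 0.675, -0.0, 0.0]
ft_force: [-1.3, 0.6, 2.8]
grip_width: 0.0008
grip_force: 1.4
```

Call:
arm_command --delta_rot '[[0, 0, 0], [0, 0, 0], [0, 0, 0]]' --delta_pos '[[0, 0, 0.001], [0, 0, 0.002], [0, 0, 0.002]]' --gripper '[1, 1, 1]'

```text
time: 4.27
position: [0.5773, 0.1303, 0.0752]
tool_rot: [0.738, 0.675, 0.0, 0.0]
ft_force: [-4.3, -0.1, 14.4]
grip_width: 0.0004
grip_force: 7.0
```

Call:
arm_command --delta_rot '[[0, 0, 0], [0, 0, 0], [0, 0, 0], [0, 0, 0], [0, 0, 0], [0, 0, 0], [0, 0, 0], [0, 0, 0], [0, 0, 0], [0, 0, 0]]' --delta_pos '[[0, 0, -0.015], [0, 0, -0.04], [0, 0, -0.07], [0, -0.01, -0.09], [0, -0.03, -0.095], [0, -0.05, -0.095], [0, -0.07, -0.095], [0.002, -0.083, -0.095], [0.002, -0.083, -0.095], [0.002, -0.083, -0.095]]' --gripper '[1, 1, 1, 0.5, -0.15, -0.15, -0.15, -0.15, -0.15, -0.15]'

```text
time: 5.1
position: [0.4953, 0.1398, 0.1684]
tool_rot: [0.738, 0.675, 0.001, 0.001]
ft_force: [0.8, -0.0, 0.6]
grip_width: 0.0391
grip_force: 0.0
```

```bash
python3 go.py -.062 0 .081; python3 - <<'E'
from rig import viewer
import cv2
c=viewer.camera("side")["pixels"][165:295,235:395];cv2.imwrite("pics/s1.png",cv2.resize(c,None,fx=4,fy=4,interpolation=cv2.INTER_CUBIC))
E
```

```text
t 5.1 tcp tester [-0.0615  0.0002  0.1684] F tester [0.8 0.  0.6] w 0.0391
dpos [-0.0002 -0.0006  0.0874] drot [ 0.1  -0.01 -0.03]
```

View pics/s1.png

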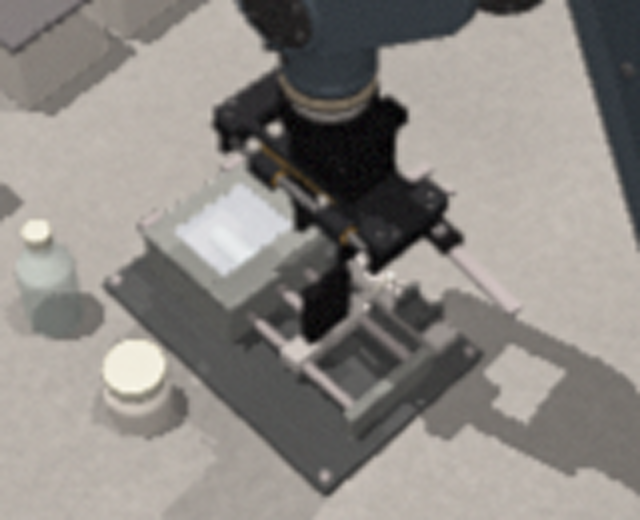

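The guard lies flat on the chamber with its pane at (235,225). The handle at (325,300) is directly under the gripper, so I'll descend and grip.

Call:
arm_command --delta_rot '[[0, 0, 0], [0, 0, 0], [0, 0, 0], [0, 0, 0], [0, 0, 0], [0, 0, 0]]' --delta_pos '[[0, 0, 0.01], [0, 0, 0.025], [0, 0, 0.045], [0, 0, 0.065], [0, 0, 0.08], [0, 0, 0.087]]' --gripper '[-0.15, -0.15, -0.15, -0.15, -0.15, -0.15]'

```text
time: 5.65
position: [0.4947, 0.1393, 0.0783]
tool_rot: [0.738, 0.675, -0.001, -0.001]
ft_force: [-0.2, -0.5, 0.4]
grip_width: 0.05
grip_force: 0.0
```

Call:
arm_command --delta_rot '[[0, 0, 0], [0, 0, 0], [0, 0, 0], [0, 0, 0], [0, 0, 0], [0, 0, 0], [0, 0, 0], [0, 0, 0]]' --delta_pos '[[0, 0, 0], [0, 0, 0], [0, 0, 0], [0, 0, 0], [0, 0, 0], [0, 0, 0], [0, 0, 0], [0, 0, 0]]' --gripper '[1, 1, 1, 1, 1, 1, 1, 1]' --grip_force 35

```text
time: 6.32
position: [0.4946, 0.1398, 0.0817]
tool_rot: [0.738, 0.675, 0.0, -0.0]
ft_force: [-2.1, -0.1, 5.6]
grip_width: 0.014
grip_force: 35.0
```

```bash
python3 go.py -.099 0 .081
```

```text
t 6.3167 tcp tester [-0.0622  0.0001  0.0817] F tester [-2.1 -0.2  5.6] w 0.014
dpos [-0.0002 -0.0368  0.0007] drot [ 0.   -0.01 -0.07]
```

Gripped, with the opening at 14.0 mm. Now I'll pull 37 mm.

Call:
arm_command --delta_rot '[[0, 0, 0], [0, 0, 0], [0, 0, 0], [0, 0, 0], [0, 0, 0], [0, 0, 0], [0, 0, 0], [0, 0, 0], [0, 0, 0], [0, 0, 0]]' --delta_pos '[[0, -0.004, 0], [0, -0.009, 0], [0, -0.014, 0], [0, -0.019, 0], [0, -0.024, 0], [0, -0.029, 0], [0, -0.033, 0], [0, -0.036, 0], [0, -0.037, 0], [0, -0.037, 0]]' --gripper '[1, 1, 1, 1, 1, 1, 1, 1, 1, 1]'

```text
time: 7.15
position: [0.4635, 0.1427, 0.0817]
tool_rot: [0.738, 0.675, 0.004, 0.004]
ft_force: [8.6, -1.6, -4.1]
grip_width: 0.0138
grip_force: 35.2
```

```bash
python3 go.py -.099 0 .081; python3 - <<'E'
from rig import viewer
import cv2,pickle,numpy as np
d={n:viewer.camera(n) for n in("side","top")};pickle.dump(d,open("cams1.pkl","wb"))
a=cv2.resize(d["top"]["pixels"][200:285,225:325],(500,425),interpolation=cv2.INTER_CUBIC)
b=cv2.resize(d["side"]["pixels"][205:275,285:360],(300,280),interpolation=cv2.INTER_CUBIC)
b=cv2.copyMakeBorder(b,0,145,0,0,cv2.BORDER_CONSTANT);cv2.imwrite("pics/f.png",np.hstack([a,b]))
E
```

```text
t 7.15 tcp tester [-0.0935  0.0003  0.0817] F tester [ 8.7 -0.8 -4.1] w 0.0138
dpos [-0.0003 -0.0055  0.0006] drot [ 0.65 -0.06 -0.05]
```

View pics/f.png

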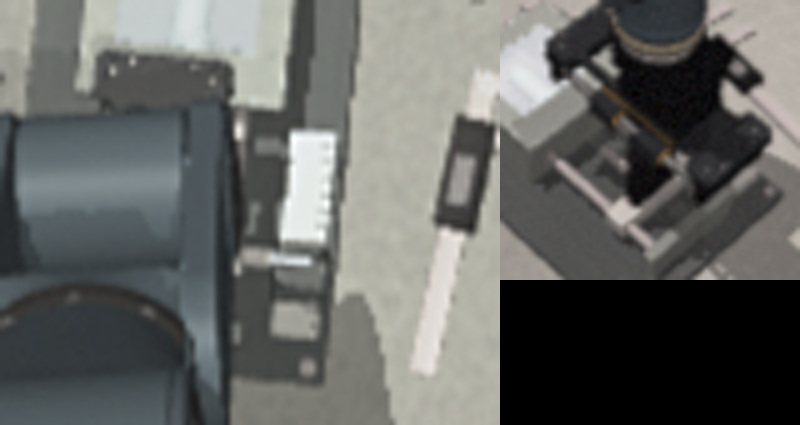

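The top view shows the pointer at (290,260), just at the near prong. Handle travel is about 31 mm because the arm gives under the spring load, so another 6 to 7 mm is needed.

Call:
arm_command --delta_rot '[[0, 0, 0], [0, 0, 0], [0, 0, 0], [0, 0, 0], [0, 0, 0], [0, 0, 0]]' --delta_pos '[[0, -0.003, 0], [0, -0.006, 0], [0, -0.007, 0], [0, -0.007, 0], [0, -0.007, 0], [0, -0.007, 0]]' --gripper '[1, 1, 1, 1, 1, 1]'

```text
time: 7.75
position: [0.4573, 0.1432, 0.0817]
tool_rot: [0.738, 0.675, 0.005, 0.004]
ft_force: [9.4, -2.9, -3.7]
grip_width: 0.0143
grip_force: 35.2
```

```bash
python3 go.py -.099 0 .081; python3 - <<'E'
from rig import viewer
import cv2,pickle,numpy as np
d={n:viewer.camera(n) for n in("side","top")};pickle.dump(d,open("cams1.pkl","wb"))
cv2.imwrite("pics/f2.png",cv2.resize(d["top"]["pixels"][222:272,265:310],None,fx=12,fy=12,interpolation=cv2.INTER_CUBIC))
E
```

```text
t 7.75 tcp tester [-0.0998  0.0003  0.0817] F tester [ 9.6 -2.1 -3.7] w 0.0143
dpos [-0.0003  0.0008  0.0007] drot [ 0.71 -0.07 -0.05]
```

View pics/f2.png

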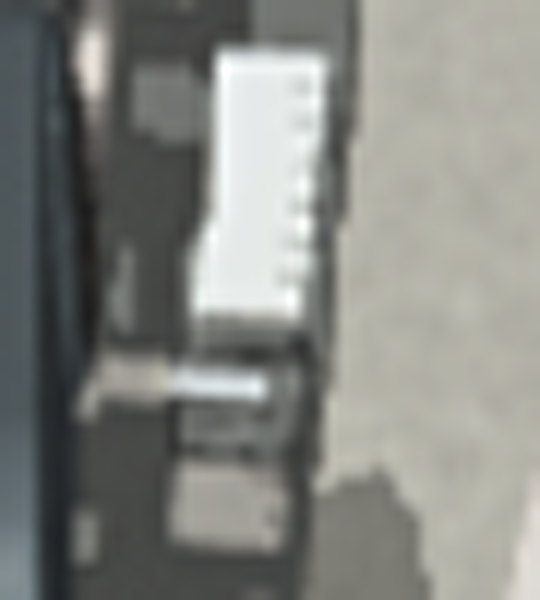

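The pointer blade is at row 385, between the prongs: it works out at x ≈ -0.0995 against a gap middle of -0.0987. I'll hold briefly to confirm it's steady.

Call:
arm_command --delta_rot '[[0, 0, 0], [0, 0, 0], [0, 0, 0], [0, 0, 0], [0, 0, 0], [0, 0, 0]]' --delta_pos '[[0, 0, 0], [0, 0, 0], [0, 0, 0], [0, 0, 0], [0, 0, 0], [0, 0, 0]]' --gripper '[1, 1, 1, 1, 1, 1]'

```text
time: 8.35
position: [0.4573, 0.1432, 0.0817]
tool_rot: [0.738, 0.675, 0.005, 0.004]
ft_force: [9.2, -3.0, -3.5]
grip_width: 0.0137
grip_force: 35.2
```

```bash
python3 go.py; python3 -c "
from rig import robot,status
p=status.get_obs()['position'];print(p)
if abs(p[0]-.4573)<.003: print(robot.hand_in())"
```

```text
t 8.35 tcp tester [-0.0998  0.0003  0.0817] F tester [ 9.4 -2.2 -3.5] w 0.0137
[0.45728048 0.14321077 0.08167716]
the job is handed in; nothing more can be done
None
```

I shut the guard first, then drew the handle out about 38 mm and handed the job in at 8.35 s with the gripper still holding it; the pointer measured within about 1 mm of the middle of the mark's gap.

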